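# Slide the ware board home on the drying rack

## Robot

A 6-joint arm with a two-finger parallel gripper is mounted at the origin on the work surface. World frame = base frame: x ahead of the robot, y to its left, z up, the work surface at z = 0. Lengths are in m, angles in degrees, forces in N, time in s.
With the tool pointing down it reaches from about 0.35 to 0.875 m from the base axis. Payload 4.2 kg.
Tool frame: the origin (TCP) lies midway between the tips of the shut fingers; the grasp point (between the pads) lies 19 mm behind it; z points along the fingers, y is the line along which they close (so a half turn about z gives the same grasp; the last joint's range is limited). The gripper opens to 87 mm and grips with 3 to 60 N. Pads are 19 mm wide; open, the fingers measure 117 mm over their backs; the gripper's body (75 mm by 190 mm) begins 51 mm behind the grasp point.
Start: joints at [-56.459, 22.042, 0.453, 0, -68.411, -14.817], TCP at [0.201, -0.592, 0.201] pointing down, gripper open.
Joint ranges: [-179.83, 179.83], [-69.29, 118.12], [-61.27, 80.66], [-181.25, 117.63], [-171.15, -9.14], [-177.46, 177.46]. Speed limits (degrees/s): [159.86, 159.86, 180, 180, 180, 180].

## Interface

Orientations are given as a 3x3 rotation matrix whose columns are the frame's x, y, z axes.
In Python, from rig import readout, vision, order gives the robot as it stands.
- The arm moves only by the tool jog_arm, never from a script. Its argument "plan" is a list of rows, each an object of numbers: "tx", "ty", "tz": the shift along the tool's x, y, z as a fraction of full scale; "spin": the turn about the tool's z as a fraction of full scale; "jaw": the closure, from 0 (fully open) to 1 (shut). In form: [{"tx": .., "ty": .., "tz": .., "spin": .., "jaw": ..}, ...]. A call has 1 to 8 rows; each row is the pose to reach, as a shift and turn from the pose commanded when the call began, along the tool's axes at that moment; what a row does not reach only later rows make up. Full scale, the value 1, is 500 mm for a shift and pi/4 rad for a turn. A row lasts 1/12 s, in which the tool goes at most 41.7 mm and 7.16 degrees, less where a joint would pass 70% of its speed; a pose out of reach is approached as far as the arm can. A call with a number of a shift or a turn outside -1 to 1 is refused whole. A call with a gripper value outside its range is refused whole. The fingers move at their own pace and stop on an object; the grip force is fixed at half the most. Time passes only in rows, so rows that repeat a pose let the fingers close. It gives the time, the measured TCP pose, the force, the opening and the grip force at its end, in the units of the state.
- readout.get_state(): the state, without advancing time (a new reading comes with each control period).
- vision.camera(name): name is "scene" or "top"; returns a dict with "image" (420x560x3 uint8, red, green, blue), "mtx" (3x3 intrinsics, pixels), "rvec" (rotation vector, rad) and "tvec" (3), from world to camera coordinates, as OpenCV has them. Camera axes: x right, y down, z forward; pixel columns grow to the right and rows downward; lengths in m; the calibration is good to about 2 mm. A picture is of the moment at which its call begins. There is no depth.
- order.finish_job(): hands the job in; it is judged then, once.
The state is a dict: "clock": time; "joints": joint angles; "joint_velocities": joint speeds; "joint_efforts": joint torques, N m; "eef_pos": TCP position; "ee_rot": TCP orientation; "wrist_force": force on the tool from outside, world axes, zero at the start; "wrist_torque": the same for the moment, N m; "opening": opening from 0.0 (shut) to 1.0 (fully open); "grip_force": force on a finger pad.
Only numpy, scipy, OpenCV 4.12 (cv2) and the standard library are available. Lean on these libraries where they do the work, as an engineer would, in place of code of your own. Each camera call takes 0.05 s, during which the arm holds its last target. There are 200 camera calls.

## Task

Push the loose ware board along the runners of the drying rack, with the fingers against its trailing end, until you feel it drop into its locating notches and its top lies flush with the rack's side walls. Take it along gently so that the unfired clay tower stays standing in its place on the board; do not touch the tower or lift anything, leave the bottle, jar and tub alone, and finish with the hand clear.

Things in the scene. Friction and masses are not known exactly. Their poses are not given: they have to be found in the camera images.
- rack: Fixed wooden drying rack, 440 long (x) x 198 wide x 70 high (mm). Origin: centre of its footprint on the table; +x is the way the board must be pushed. Side walls 12 thick, 174 apart, tops at z = 70. Inside each wall a runner 32 wide, top at z = 55; the 110 wide gap between the runners is open to the table but for two slats 12 high. Ends open, no end stop.
- home (a point): Point of the rack at x = +80, y = 0, z = 48 in its frame, axes as the rack's: where board's origin lies when the board is home (about 3 mm play each way along x, 2 along y). Each runner has two notches, 7 deep, 24 long, with red floors: on its inner half at rack x = +170, on its outer half at x = -10.
- board: Loose pale wooden board, 240 long (x, along the rack's x) x 170 x 12 thick, 0.35 kg, on four feet 10 high, 18 long, at x = +90 and -90. Origin: its centre at foot-sole level; its top is 22 above. Starts 60 to 160 short of home, top 7 above the walls; all feet meet their notches together and it drops 7, then the notch walls resist further pushing. Sliding takes about 2 to 6 N.
- board_end (a point): Centre of the board's upright trailing end face (120 behind the board's origin along its -x, mid-thickness, 16 above the foot soles): where to push towards +x.
- tower: Loose grey clay lattice tower standing on the board, 62 x 62 square, 120 high, about 0.28 kg. Origin: centre of its underside. It stands 30 to 70 ahead of the board's centre. Not to be touched.
- bottle: Water bottle with red cap, 64 diameter, 200 high, origin at the centre of its base. Stands beside the rack; leave alone.
- jar: Amber glaze jar with red lid, 64 diameter, 85 high, origin at the centre of its base. Leave alone.
- tub: White open plastic tub, 100 diameter, 55 high, origin at the centre of its base. Leave alone.

How it is judged:
By the outcome, as a careful person would: the job done as asked, in the order asked, and still so for the second after the job is handed in, with the robot touching nothing.
It also fails if it takes over 40 s, if anything falls off the work surface, if the arm or the gripper's body presses on something with over 40 N, if the wrist force passes 120 N, or if a joint passes its speed limit or range.

## Working session

There is one attempt and no reset: what is moved stays moved. The work goes in short steps, Python scripts to look and compute and a tool call to move; the robot and the scene stay as the last step left them, time stands still between calls to the robot, and variables do not carry over. Pictures are saved under pics/ and viewed, at most 10 in all, crops included, and the job is handed in when it is done.

Besides the shell and the picture viewer there is one more tool, called after "Request:" as name(argument=value, ...), one argument or row to a line, values as JSON. jog_arm: Moves the arm, as the interface text tells. Its arguments: {"type":"object","properties":{"plan":{"type":"array"}},"required":["plan"]}

```bash
mkdir -p pics; cat > h.py <<'E'
import cv2,numpy as np
from rig import readout,vision,order
def snap(n,f):
    c=vision.camera(n); cv2.imwrite('pics/'+f,cv2.resize(c['image'][:,:,::-1],None,fx=10/7,fy=10/7,interpolation=cv2.INTER_CUBIC)); np.savez('pics/'+f+'.npz',m=c['mtx'],r=c['rvec'],t=c['tvec'],im=c['image']); return c
def ray(f,uv,z):  # uv in original pixels -> world point at height z
    d=np.load('pics/'+f+'.npz'); R=cv2.Rodrigues(d['r'])[0]; C=-R.T@d['t'].reshape(3)
    v=R.T@np.linalg.inv(d['m'])@np.array([uv[0],uv[1],1.]); return C+v*(z-C[2])/v[2]
def proj(f,P):
    d=np.load('pics/'+f+'.npz'); return cv2.projectPoints(np.array(P,float).reshape(-1,3),d['r'],d['t'],d['m'],None)[0].reshape(-1,2)
E
python3 - <<'E'
from h import *
for n in('scene','top'): c=snap(n,n+'1.png'); print(c['mtx'],c['rvec'].ravel(),c['tvec'].ravel())
s=readout.get_state(); print(s['eef_pos'],s['ee_rot'],s['wrist_force'],s['clock'])
E
```

```text
[[396.44513104   0.         276.86057768]
 [  0.         396.44513104 209.42461877]
 [  0.           0.           1.        ]] [ 1.77045361  1.62465897 -0.77466354] [-0.1455495  -0.29657951  1.35999348]
[[395.16267952   0.         279.86313885]
 [  0.         395.16267952 210.43695315]
 [  0.           0.           1.        ]] [ 2.25978277 -1.93269208  0.21335637] [0.04107819 0.59654046 0.69425121]
[ 0.20045286 -0.59136243  0.19975603] [[-9.47133007e-01 -3.20840364e-01 -7.26822226e-04]
 [-3.20841173e-01  9.47131201e-01  1.85191381e-03]
 [ 9.42273083e-05  1.98720319e-03 -9.99998021e-01]] [0.69977094 0.66970777 0.17117348] 0.1
```

View pics/top1.png

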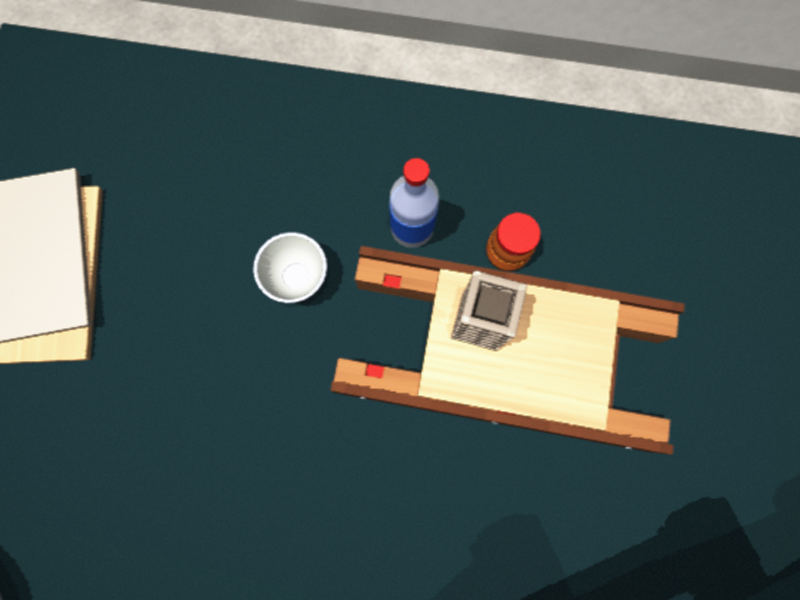

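View pics/scene1.png

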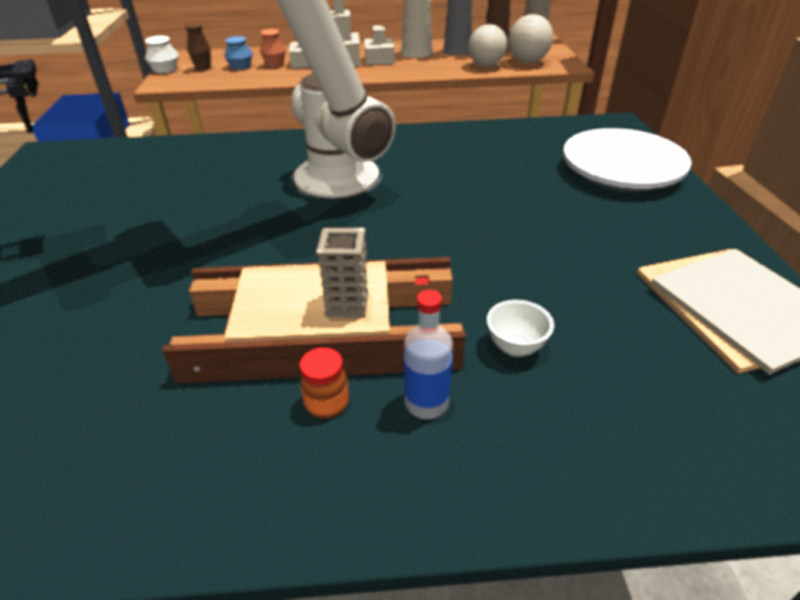

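The top view shows the rack pointing left (+x end at about (345,320)), with the front red notches at (392,281) and (374,371). The board corners are near (439,269), (619,300), (606,430) and (419,396), and the tower is on the board's forward half. The scene view agrees. Next I'll enlarge a crop to refine these.

```bash
python3 - <<'E'
from h import *
im=np.load('pics/top1.png.npz')['im'][160:325,225:485,::-1]
cv2.imwrite('pics/crop1.png',cv2.resize(im,None,fx=3,fy=3,interpolation=cv2.INTER_CUBIC))
f='top1.png'; k=.7
d=np.load('pics/'+f+'.npz');R=cv2.Rodrigues(d['r'])[0];print('cam',-R.T@d['t'].reshape(3))
for n,p,z in [('bFL',(439,269),.077),('bTL',(619,300),.077),('bTR',(606,430),.077),('bFR',(419,396),.077),('wL+',(361,248),.07),('wL-',(684,304),.07),('wR+',(331,390),.07),('wR-',(674,452),.07),('n1',(392,281),.048),('n2',(374,371),.048)]:
    print(n,ray(f,(p[0]*k,p[1]*k),z).round(4))
E
```

```text
cam [0.42263748 0.11119794 0.80532308]
bFL [0.6311 0.0876 0.077 ]
bTL [ 0.6261 -0.1536  0.077 ]
bTR [ 0.4558 -0.1496  0.077 ]
bFR [0.4611 0.0893 0.077 ]
wL+ [0.6459 0.1964 0.07  ]
wL- [ 0.6361 -0.2424  0.07  ]
wR+ [0.4515 0.2023 0.07  ]
wR- [ 0.4424 -0.2391  0.07  ]
n1 [0.6122 0.1485 0.048 ]
n2 [0.486  0.1528 0.048 ]
```

View pics/crop1.png

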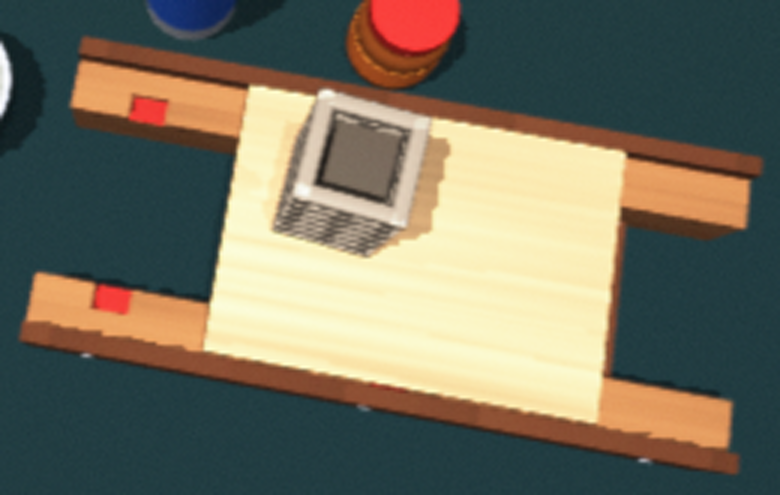

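The geometry is consistent: the board measures 241 x 170, the rack 440 long, and the push direction is about (0.021, 1.0). Board centre is about (0.5435, -0.032) and home about (0.546, 0.059), so travel is about 91 mm. The trailing face centre is about (0.541, -0.152). I'll approach behind it with the finger line turned across the rack.

Request:
jog_arm(
  plan=[
    {"tx": -0.06,"ty": 0.035,"tz": 0,"spin": -0.14,"jaw": 0.3},
    {"tx": -0.13,"ty": 0.075,"tz": 0,"spin": -0.28,"jaw": 0.3},
    {"tx": -0.2,"ty": 0.115,"tz": 0,"spin": -0.42,"jaw": 0.3},
    {"tx": -0.27,"ty": 0.155,"tz": 0,"spin": -0.56,"jaw": 0.3},
    {"tx": -0.34,"ty": 0.2,"tz": 0,"spin": -0.7,"jaw": 0.3},
    {"tx": -0.41,"ty": 0.24,"tz": 0,"spin": -0.85,"jaw": 0.3},
    {"tx": -0.48,"ty": 0.28,"tz": 0,"spin": -1,"jaw": 0.3},
    {"tx": -0.5,"ty": 0.29,"tz": 0,"spin": -1,"jaw": 0.3},
  ],
)

```text
clock: 0.77
eef_pos: [0.3934, -0.3708, 0.2006]
ee_rot: [[-0.435, -0.9, 0.001], [-0.9, 0.435, 0.001], [-0.001, -0.0, -1.0]]
wrist_force: [-0.3, 0.2, 0.6]
opening: 0.704
grip_force: 0.0
```

```bash
cat >> h.py <<'E'
def go(x,y,z,ang=178.8):  # fractions needed to reach pose
    s=readout.get_state(); R=np.array(s['ee_rot']); p=np.array(s['eef_pos'])
    a=np.degrees(np.arctan2(R[1,1],R[0,1])); da=(ang-a+180)%360-180
    print('t',s['clock'],'p',p.round(4),'yang',a.round(2),'F',np.round(s['wrist_force'],1),'open',round(s['opening'],2)); print('frac',(R.T@(np.array([x,y,z])-p)/.5).round(4),'spin',round(-da/45,4))
E
python3 -c "
from h import *
go(.540,-.201,.15)"
```

```text
t 0.7667 p [ 0.3934 -0.3708  0.2006] yang 154.2 F [-0.3  0.2  0.6] open 0.7
frac [-0.4334 -0.1161  0.1016] spin -0.5467
```

Request:
jog_arm(
  plan=[
    {"tx": -0.07,"ty": -0.02,"tz": 0.0,"spin": -0.1,"jaw": 0.3},
    {"tx": -0.15,"ty": -0.04,"tz": 0.02,"spin": -0.22,"jaw": 0.3},
    {"tx": -0.22,"ty": -0.06,"tz": 0.04,"spin": -0.35,"jaw": 0.3},
    {"tx": -0.29,"ty": -0.08,"tz": 0.06,"spin": -0.45,"jaw": 0.3},
    {"tx": -0.36,"ty": -0.1,"tz": 0.08,"spin": -0.52,"jaw": 0.3},
    {"tx": -0.42,"ty": -0.113,"tz": 0.1,"spin": -0.545,"jaw": 0.3},
    {"tx": -0.433,"ty": -0.116,"tz": 0.1,"spin": -0.545,"jaw": 0.3},
    {"tx": -0.433,"ty": -0.116,"tz": 0.1,"spin": -0.545,"jaw": 0.3},
  ],
)

```text
clock: 1.43
eef_pos: [0.5392, -0.2044, 0.1495]
ee_rot: [[-0.028, -1.0, -0.002], [-1.0, 0.028, 0.0], [-0.0, 0.002, -1.0]]
wrist_force: [0.0, -0.5, -0.6]
opening: 0.701
grip_force: 0.0
```

```bash
python3 -c "
from h import *
go(.5402,-.191,.060); snap('top','top2.png')
print(proj('top2.png',[[.5402,-.191,.06]])/.7)"
```

```text
t 1.4333 p [ 0.5392 -0.2044  0.1495] yang 178.38 F [ 0.  -0.5 -0.6] open 0.7
frac [-0.0268 -0.0017  0.179 ] spin -0.0094
[[637.63647543 369.96700478]]
```

View pics/top2.png

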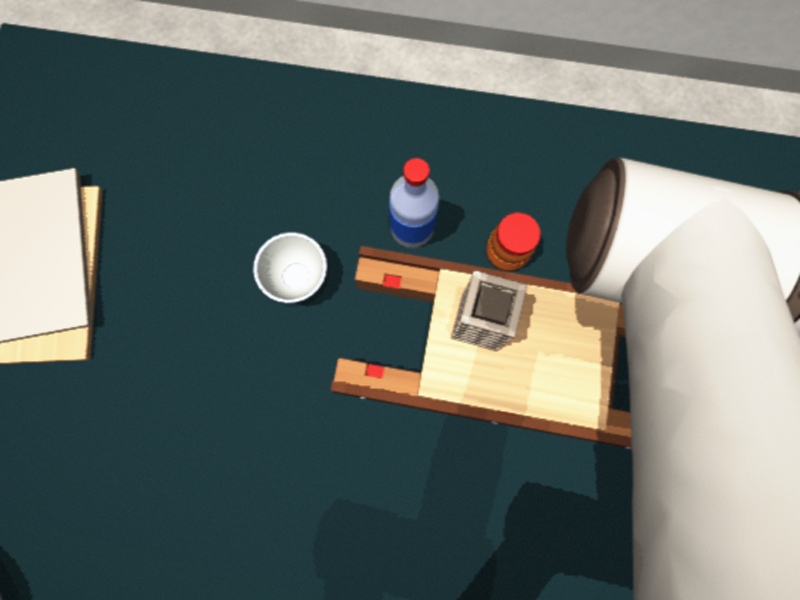

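The board and tower are undisturbed and the arm is behind the board. Next, descend to finger-tip height z = 0.060.

Request:
jog_arm(
  plan=[
    {"tx": 0,"ty": -0.002,"tz": 0.05,"spin": -0.009,"jaw": 0.3},
    {"tx": 0,"ty": -0.002,"tz": 0.1,"spin": -0.009,"jaw": 0.3},
    {"tx": 0,"ty": -0.002,"tz": 0.15,"spin": -0.009,"jaw": 0.3},
    {"tx": -0.01,"ty": -0.002,"tz": 0.179,"spin": -0.009,"jaw": 0.3},
    {"tx": -0.03,"ty": -0.002,"tz": 0.179,"spin": -0.009,"jaw": 0.3},
    {"tx": -0.04,"ty": -0.002,"tz": 0.179,"spin": -0.009,"jaw": 0.3},
    {"tx": -0.045,"ty": -0.002,"tz": 0.179,"spin": -0.009,"jaw": 0.3},
    {"tx": -0.05,"ty": -0.002,"tz": 0.179,"spin": -0.009,"jaw": 0.3},
  ],
)

```text
clock: 2.15
eef_pos: [0.5416, -0.181, 0.0632]
ee_rot: [[-0.023, -1.0, 0.004], [-1.0, 0.023, -0.001], [0.0, -0.004, -1.0]]
wrist_force: [0.2, 0.4, 0.5]
opening: 0.698
grip_force: 0.0
```

```bash
python3 -c "
from h import *
go(.541,-.1611,.060); snap('scene','scene2.png')"
```

```text
t 2.15 p [ 0.5416 -0.181   0.0632] yang 178.66 F [0.2 0.4 0.5] open 0.7
frac [-0.0398  0.0021  0.0063] spin -0.0031
```

View pics/scene2.png

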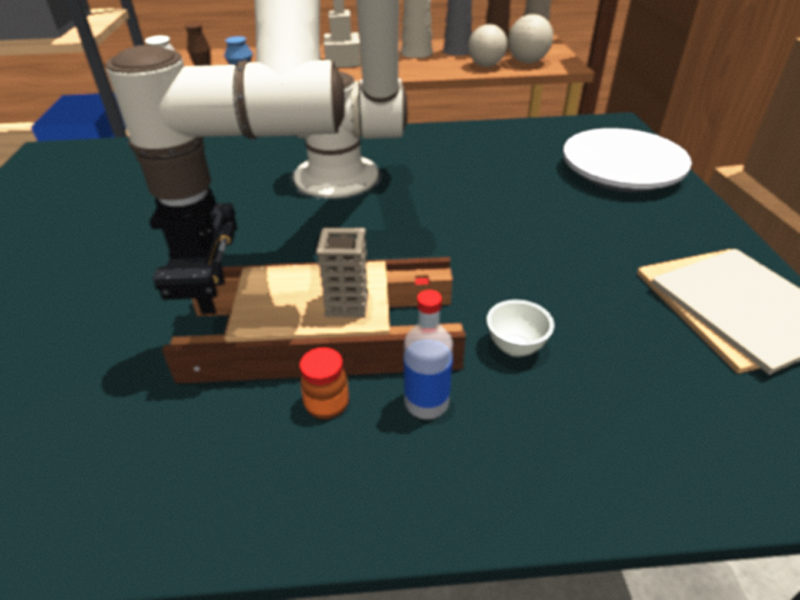

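Fingers are inside the rack between the runners, behind the board end, and the tower is clear of the hand. Now a slow approach to contact.

Request:
jog_arm(
  plan=[
    {"tx": -0.006,"ty": 0,"tz": 0.004,"spin": 0,"jaw": 0.3},
    {"tx": -0.012,"ty": 0,"tz": 0.004,"spin": 0,"jaw": 0.3},
    {"tx": -0.018,"ty": 0,"tz": 0.004,"spin": 0,"jaw": 0.3},
    {"tx": -0.022,"ty": 0,"tz": 0.004,"spin": 0,"jaw": 0.3},
    {"tx": -0.025,"ty": 0,"tz": 0.004,"spin": 0,"jaw": 0.3},
    {"tx": -0.027,"ty": 0,"tz": 0.004,"spin": 0,"jaw": 0.3},
    {"tx": -0.029,"ty": 0,"tz": 0.004,"spin": 0,"jaw": 0.3},
    {"tx": -0.031,"ty": 0,"tz": 0.004,"spin": 0,"jaw": 0.3},
  ],
)

```text
clock: 2.87
eef_pos: [0.5409, -0.1653, 0.0592]
ee_rot: [[-0.024, -1.0, -0.0], [-1.0, 0.024, -0.0], [0.0, 0.0, -1.0]]
wrist_force: [-0.1, -0.5, 0.3]
opening: 0.7
grip_force: 0.0
```

Request:
jog_arm(
  plan=[
    {"tx": -0.001,"ty": 0,"tz": 0,"spin": 0,"jaw": 0.3},
    {"tx": -0.002,"ty": 0,"tz": 0,"spin": 0,"jaw": 0.3},
    {"tx": -0.004,"ty": 0,"tz": 0,"spin": 0,"jaw": 0.3},
    {"tx": -0.006,"ty": 0,"tz": 0,"spin": 0,"jaw": 0.3},
    {"tx": -0.008,"ty": 0,"tz": 0,"spin": 0,"jaw": 0.3},
    {"tx": -0.01,"ty": 0,"tz": 0,"spin": 0,"jaw": 0.3},
    {"tx": -0.012,"ty": 0,"tz": 0,"spin": 0,"jaw": 0.3},
    {"tx": -0.014,"ty": 0,"tz": 0,"spin": 0,"jaw": 0.3},
  ],
)

```text
clock: 3.53
eef_pos: [0.541, -0.1583, 0.0593]
ee_rot: [[-0.024, -1.0, 0.0], [-1.0, 0.024, 0.0], [-0.0, -0.0, -1.0]]
wrist_force: [1.2, -0.6, -0.0]
opening: 0.705
grip_force: 0.0
```

Request:
jog_arm(
  plan=[
    {"tx": -0.002,"ty": 0,"tz": 0,"spin": 0,"jaw": 0.3},
    {"tx": -0.004,"ty": 0,"tz": 0,"spin": 0,"jaw": 0.3},
    {"tx": -0.006,"ty": 0,"tz": 0,"spin": 0,"jaw": 0.3},
    {"tx": -0.008,"ty": 0,"tz": 0,"spin": 0,"jaw": 0.3},
    {"tx": -0.01,"ty": 0,"tz": 0,"spin": 0,"jaw": 0.3},
    {"tx": -0.012,"ty": 0,"tz": 0,"spin": 0,"jaw": 0.3},
    {"tx": -0.014,"ty": 0,"tz": 0,"spin": 0,"jaw": 0.3},
    {"tx": -0.016,"ty": 0,"tz": 0,"spin": 0,"jaw": 0.3},
  ],
)

```text
clock: 4.2
eef_pos: [0.5412, -0.1503, 0.0593]
ee_rot: [[-0.023, -1.0, -0.0], [-1.0, 0.023, -0.0], [0.0, 0.0, -1.0]]
wrist_force: [0.9, -0.3, -0.2]
opening: 0.699
grip_force: 0.0
```

Request:
jog_arm(
  plan=[
    {"tx": -0.002,"ty": 0,"tz": 0,"spin": 0,"jaw": 0.3},
    {"tx": -0.004,"ty": 0,"tz": 0,"spin": 0,"jaw": 0.3},
    {"tx": -0.006,"ty": 0,"tz": 0,"spin": 0,"jaw": 0.3},
    {"tx": -0.008,"ty": 0,"tz": 0,"spin": 0,"jaw": 0.3},
    {"tx": -0.01,"ty": 0,"tz": 0,"spin": 0,"jaw": 0.3},
    {"tx": -0.012,"ty": 0,"tz": 0,"spin": 0,"jaw": 0.3},
    {"tx": -0.014,"ty": 0,"tz": 0,"spin": 0,"jaw": 0.3},
    {"tx": -0.016,"ty": 0,"tz": 0,"spin": 0,"jaw": 0.3},
  ],
)

```text
clock: 4.87
eef_pos: [0.5414, -0.1423, 0.0593]
ee_rot: [[-0.023, -1.0, 0.0], [-1.0, 0.023, 0.0], [-0.0, -0.0, -1.0]]
wrist_force: [-0.3, -0.2, 0.5]
opening: 0.7
grip_force: 0.0
```

```bash
python3 - <<'E'
from h import *
go(.541,-.1,.06); snap('scene','s3.png'); d=np.load('pics/s3.png.npz')['im'][130:260,80:320,::-1]
cv2.imwrite('pics/s3c.png',cv2.resize(d,None,fx=3.3,fy=3.3,interpolation=cv2.INTER_CUBIC))
E
```

```text
t 4.8667 p [ 0.5414 -0.1423  0.0593] yang 178.65 F [-0.3 -0.2  0.5] open 0.7
frac [-0.0846  0.0028 -0.0015] spin -0.0032
```

View pics/s3c.png

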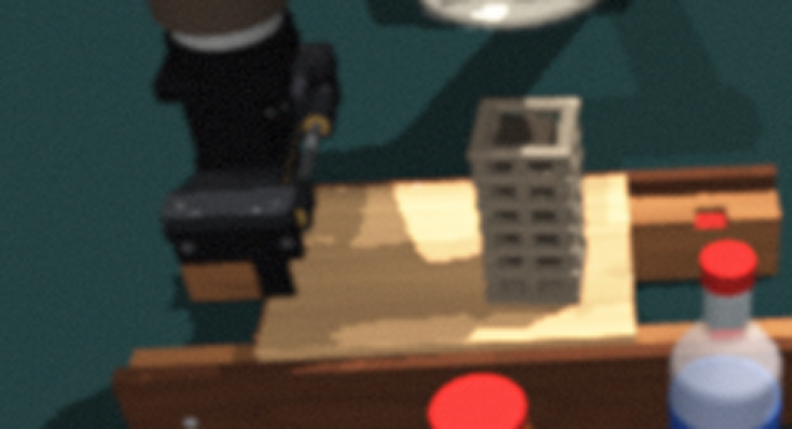

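The fingertip at about (280,290) is level with the board's trailing edge, but no force shows. I'll check numerically whether the board has moved.

```bash
python3 - <<'E'
from h import *
a=np.load('pics/scene2.png.npz')['im'];b=np.load('pics/s3.png.npz')['im']
for r in (226,229,231):
    print(r,a[r,262:284].sum(1).tolist(),b[r,262:284].sum(1).tolist())
print('tower/board shift',cv2.phaseCorrelate(a[160:222,222:258].mean(2),b[160:222,222:258].mean(2)))
print('proj lead .0885 vs .0985',proj('s3.png',[[.6311,.0876,.077],[.6311,.0976,.077],[.6305,-.1536,.077],[.541,-.1516,.077],[.541,-.1423,.0593]]))
print([ray('s3.png',(80+u/3.3,130+v/3.3),.077).round(4) for u,v in((632,332),(630,176),(258,357))])
E
```

```text
226 [672, 672, 670, 668, 673, 673, 670, 670, 661, 603, 432, 247, 165, 166, 166, 166, 174, 165, 182, 171, 179, 172] [668, 669, 670, 671, 670, 670, 669, 670, 661, 606, 423, 227, 144, 141, 144, 157, 166, 166, 174, 173, 171, 173]
229 [685, 684, 684, 685, 685, 686, 689, 690, 689, 664, 581, 474, 436, 437, 435, 436, 444, 444, 443, 444, 441, 440] [687, 685, 688, 685, 687, 686, 688, 689, 690, 664, 575, 470, 425, 435, 436, 436, 441, 438, 441, 451, 440, 444]
231 [630, 608, 600, 586, 575, 562, 553, 544, 549, 535, 507, 470, 461, 467, 463, 462, 458, 454, 455, 455, 452, 447] [633, 609, 595, 586, 581, 563, 554, 551, 548, 536, 501, 470, 466, 471, 464, 459, 461, 460, 462, 455, 454, 446]
tower/board shift ((0.07203204261360341, 0.24588959453131665), 0.7782475825611885)
proj lead .0885 vs .0985 [[271.65874601 230.39132366]
 [276.40331918 230.0759342 ]
 [155.61440702 237.90653804]
 [162.73687933 210.08697093]
 [168.45221323 215.76049216]]
[array([0.6317, 0.0873, 0.077 ]), array([0.4649, 0.097 , 0.077 ]), array([ 0.6318, -0.1481,  0.077 ])]
```

```bash
python3 - <<'E'
from h import *
for z in(.06,.07,.08,.09): print(z,proj('s3.png',[[x,y,z] for x in(.572,.587) for y in(-.152,-.133)]).round(1).tolist())
E
```

```text
0.06 [[162.1, 225.0], [170.8, 224.4], [161.1, 229.6], [169.9, 229.0]]
0.07 [[161.2, 221.6], [169.9, 221.0], [160.2, 226.2], [169.0, 225.6]]
0.08 [[160.2, 218.2], [169.0, 217.6], [159.2, 222.8], [168.1, 222.2]]
0.09 [[159.3, 214.7], [168.1, 214.2], [158.2, 219.3], [167.2, 218.7]]
```

The fingers, when part open, sit about 20 mm higher than the TCP, because the tips retract on opening. They have passed just over the board without touching it. I'll back off, lower 20 mm and redo the approach.

Request:
jog_arm(
  plan=[
    {"tx": 0.01,"ty": 0,"tz": 0,"spin": 0,"jaw": 0.3},
    {"tx": 0.025,"ty": 0,"tz": 0,"spin": 0,"jaw": 0.3},
    {"tx": 0.045,"ty": 0,"tz": 0,"spin": 0,"jaw": 0.3},
    {"tx": 0.06,"ty": 0,"tz": 0,"spin": 0,"jaw": 0.3},
    {"tx": 0.06,"ty": 0,"tz": 0,"spin": 0,"jaw": 0.3},
    {"tx": 0.06,"ty": 0,"tz": 0.015,"spin": 0,"jaw": 0.3},
    {"tx": 0.06,"ty": 0,"tz": 0.03,"spin": 0,"jaw": 0.3},
    {"tx": 0.06,"ty": 0,"tz": 0.04,"spin": 0,"jaw": 0.3},
  ],
)

```text
clock: 5.58
eef_pos: [0.5399, -0.1722, 0.0379]
ee_rot: [[-0.024, -1.0, -0.002], [-1.0, 0.024, 0.0], [-0.0, 0.002, -1.0]]
wrist_force: [-0.2, 0.3, 0.2]
opening: 0.7
grip_force: 0.0
```

```bash
python3 - <<'E'
from h import *
go(.541,-.1611,.04); snap('scene','s4.png'); d=np.load('pics/s4.png.npz')['im'][130:260,80:320,::-1]
cv2.imwrite('pics/s4c.png',cv2.resize(d,None,fx=3.3,fy=3.3,interpolation=cv2.INTER_CUBIC))
E
```

```text
t 5.5833 p [ 0.5399 -0.1722  0.0379] yang 178.64 F [-0.2  0.3  0.2] open 0.7
frac [-0.0223 -0.0016 -0.0042] spin -0.0037
```

View pics/s4c.png

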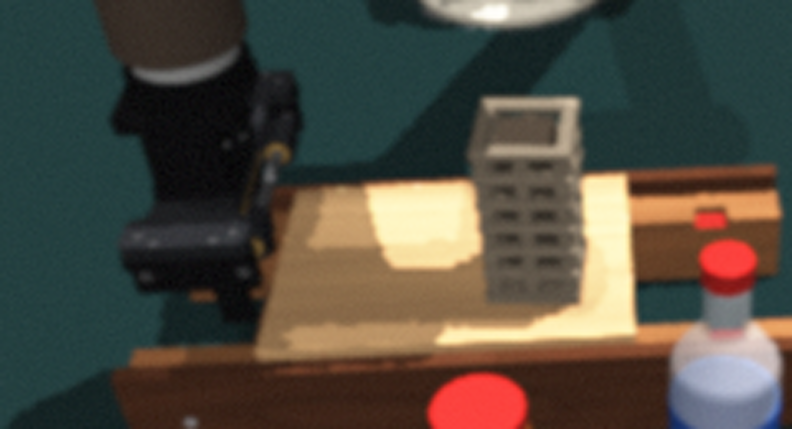

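The fingertips are now visible below board-top level (tip at about (240,320), z about 0.06), just behind the trailing edge. The board and tower haven't moved. Now push slowly.

Request:
jog_arm(
  plan=[
    {"tx": -0.004,"ty": 0,"tz": 0,"spin": 0,"jaw": 0.3},
    {"tx": -0.008,"ty": 0,"tz": 0,"spin": 0,"jaw": 0.3},
    {"tx": -0.012,"ty": 0,"tz": 0,"spin": 0,"jaw": 0.3},
    {"tx": -0.015,"ty": 0,"tz": 0,"spin": 0,"jaw": 0.3},
    {"tx": -0.017,"ty": 0,"tz": 0,"spin": 0,"jaw": 0.3},
    {"tx": -0.019,"ty": 0,"tz": 0,"spin": 0,"jaw": 0.3},
    {"tx": -0.021,"ty": 0,"tz": 0,"spin": 0,"jaw": 0.3},
    {"tx": -0.023,"ty": 0,"tz": 0,"spin": 0,"jaw": 0.3},
  ],
)

```text
clock: 6.3
eef_pos: [0.5412, -0.1614, 0.0395]
ee_rot: [[-0.024, -1.0, 0.001], [-1.0, 0.024, -0.001], [0.001, -0.001, -1.0]]
wrist_force: [0.5, -2.8, -0.5]
opening: 0.703
grip_force: 1.7
```

Request:
jog_arm(
  plan=[
    {"tx": -0.002,"ty": 0,"tz": 0,"spin": 0,"jaw": 0.3},
    {"tx": -0.004,"ty": 0,"tz": 0,"spin": 0,"jaw": 0.3},
    {"tx": -0.006,"ty": 0,"tz": 0,"spin": 0,"jaw": 0.3},
    {"tx": -0.008,"ty": 0,"tz": 0,"spin": 0,"jaw": 0.3},
    {"tx": -0.01,"ty": 0,"tz": 0,"spin": 0,"jaw": 0.3},
    {"tx": -0.012,"ty": 0,"tz": 0,"spin": 0,"jaw": 0.3},
    {"tx": -0.014,"ty": 0,"tz": 0,"spin": 0,"jaw": 0.3},
    {"tx": -0.016,"ty": 0,"tz": 0,"spin": 0,"jaw": 0.3},
  ],
)

```text
clock: 6.97
eef_pos: [0.5413, -0.1529, 0.0394]
ee_rot: [[-0.023, -1.0, 0.0], [-1.0, 0.023, -0.0], [0.0, -0.0, -1.0]]
wrist_force: [-0.2, -3.8, 1.2]
opening: 0.699
grip_force: 2.2
```

Contact: about 3–4 N sliding force. I'll continue at a slow, steady pace.

Request:
jog_arm(
  plan=[
    {"tx": -0.003,"ty": 0,"tz": 0,"spin": 0,"jaw": 0.3},
    {"tx": -0.006,"ty": 0,"tz": 0,"spin": 0,"jaw": 0.3},
    {"tx": -0.009,"ty": 0,"tz": 0,"spin": 0,"jaw": 0.3},
    {"tx": -0.012,"ty": 0,"tz": 0,"spin": 0,"jaw": 0.3},
    {"tx": -0.015,"ty": 0,"tz": 0,"spin": 0,"jaw": 0.3},
    {"tx": -0.018,"ty": 0,"tz": 0,"spin": 0,"jaw": 0.3},
    {"tx": -0.021,"ty": 0,"tz": 0,"spin": 0,"jaw": 0.3},
    {"tx": -0.024,"ty": 0,"tz": 0,"spin": 0,"jaw": 0.3},
  ],
)

```text
clock: 7.63
eef_pos: [0.5416, -0.1408, 0.0394]
ee_rot: [[-0.023, -1.0, 0.0], [-1.0, 0.023, -0.0], [0.0, -0.0, -1.0]]
wrist_force: [0.3, -5.4, 2.9]
opening: 0.699
grip_force: 2.5
```

Request:
jog_arm(
  plan=[
    {"tx": -0.003,"ty": 0,"tz": 0,"spin": 0,"jaw": 0.3},
    {"tx": -0.006,"ty": 0,"tz": 0,"spin": 0,"jaw": 0.3},
    {"tx": -0.009,"ty": 0,"tz": 0,"spin": 0,"jaw": 0.3},
    {"tx": -0.012,"ty": 0,"tz": 0,"spin": 0,"jaw": 0.3},
    {"tx": -0.015,"ty": 0,"tz": 0,"spin": 0,"jaw": 0.3},
    {"tx": -0.018,"ty": 0,"tz": 0,"spin": 0,"jaw": 0.3},
    {"tx": -0.021,"ty": 0,"tz": 0,"spin": 0,"jaw": 0.3},
    {"tx": -0.024,"ty": 0,"tz": 0,"spin": 0,"jaw": 0.3},
  ],
)

```text
clock: 8.3
eef_pos: [0.5418, -0.1288, 0.0394]
ee_rot: [[-0.023, -1.0, 0.0], [-1.0, 0.023, -0.0], [0.0, -0.0, -1.0]]
wrist_force: [-0.2, -3.9, 4.0]
opening: 0.7
grip_force: 2.6
```

```bash
python3 - <<'E'
from h import *
go(.543,-.0735,.04); snap('top','t5.png')
E
```

```text
t 8.3 p [ 0.5418 -0.1288  0.0394] yang 178.66 F [-0.2 -3.9  4. ] open 0.7
frac [-1.107e-01  1.000e-04 -1.200e-03] spin -0.0031
```

View pics/t5.png

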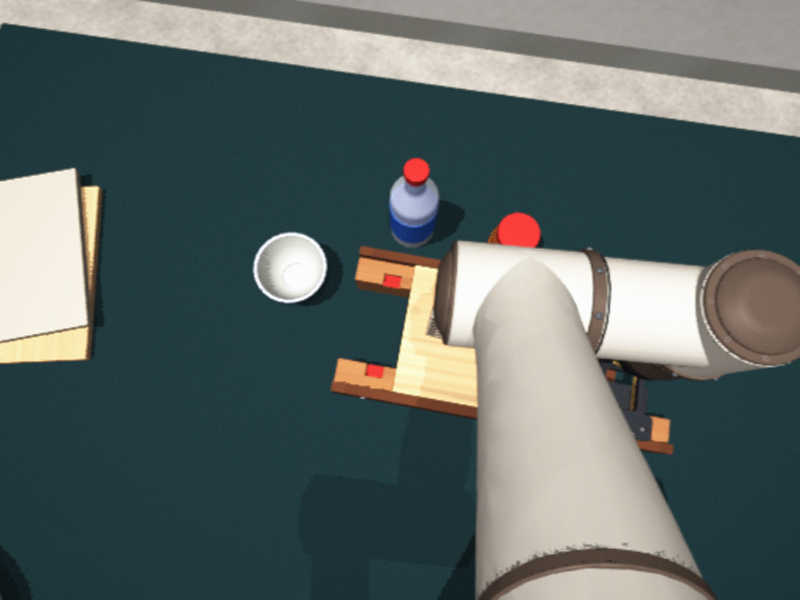

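The board has advanced straight by about 33 mm (leading edge at about (405,330)), and the front notches are still exposed ahead of it. The forearm passes well above the tower.

Request:
jog_arm(
  plan=[
    {"tx": -0.003,"ty": 0,"tz": 0,"spin": 0,"jaw": 0.3},
    {"tx": -0.006,"ty": 0,"tz": 0,"spin": 0,"jaw": 0.3},
    {"tx": -0.009,"ty": 0,"tz": 0,"spin": 0,"jaw": 0.3},
    {"tx": -0.012,"ty": 0,"tz": 0,"spin": 0,"jaw": 0.3},
    {"tx": -0.015,"ty": 0,"tz": 0,"spin": 0,"jaw": 0.3},
    {"tx": -0.018,"ty": 0,"tz": 0,"spin": 0,"jaw": 0.3},
    {"tx": -0.021,"ty": 0,"tz": 0,"spin": 0,"jaw": 0.3},
    {"tx": -0.024,"ty": 0,"tz": 0,"spin": 0,"jaw": 0.3},
  ],
)

```text
clock: 9.02
eef_pos: [0.542, -0.1169, 0.0394]
ee_rot: [[-0.023, -1.0, -0.0], [-1.0, 0.023, -0.0], [0.0, 0.0, -1.0]]
wrist_force: [-0.1, -4.6, 3.8]
opening: 0.703
grip_force: 2.5
```

Request:
jog_arm(
  plan=[
    {"tx": -0.003,"ty": 0,"tz": 0,"spin": 0,"jaw": 0.3},
    {"tx": -0.006,"ty": 0,"tz": 0,"spin": 0,"jaw": 0.3},
    {"tx": -0.009,"ty": 0,"tz": 0,"spin": 0,"jaw": 0.3},
    {"tx": -0.012,"ty": 0,"tz": 0,"spin": 0,"jaw": 0.3},
    {"tx": -0.015,"ty": 0,"tz": 0,"spin": 0,"jaw": 0.3},
    {"tx": -0.018,"ty": 0,"tz": 0,"spin": 0,"jaw": 0.3},
    {"tx": -0.021,"ty": 0,"tz": 0,"spin": 0,"jaw": 0.3},
    {"tx": -0.024,"ty": 0,"tz": 0,"spin": 0,"jaw": 0.3},
  ],
)

```text
clock: 9.68
eef_pos: [0.5422, -0.1049, 0.0394]
ee_rot: [[-0.023, -1.0, -0.0], [-1.0, 0.023, -0.0], [0.0, 0.0, -1.0]]
wrist_force: [0.2, -4.9, 3.1]
opening: 0.701
grip_force: 2.6
```

Request:
jog_arm(
  plan=[
    {"tx": -0.003,"ty": 0,"tz": 0,"spin": 0,"jaw": 0.3},
    {"tx": -0.006,"ty": 0,"tz": 0,"spin": 0,"jaw": 0.3},
    {"tx": -0.009,"ty": 0,"tz": 0,"spin": 0,"jaw": 0.3},
    {"tx": -0.012,"ty": 0,"tz": 0,"spin": 0,"jaw": 0.3},
    {"tx": -0.015,"ty": 0,"tz": 0,"spin": 0,"jaw": 0.3},
    {"tx": -0.018,"ty": 0,"tz": 0,"spin": 0,"jaw": 0.3},
    {"tx": -0.02,"ty": 0,"tz": 0,"spin": 0,"jaw": 0.3},
    {"tx": -0.022,"ty": 0,"tz": 0,"spin": 0,"jaw": 0.3},
  ],
)

```text
clock: 10.35
eef_pos: [0.5423, -0.0939, 0.0393]
ee_rot: [[-0.023, -1.0, -0.0], [-1.0, 0.023, -0.0], [0.0, 0.0, -1.0]]
wrist_force: [0.0, -5.0, 4.1]
opening: 0.7
grip_force: 2.6
```

Request:
jog_arm(
  plan=[
    {"tx": -0.002,"ty": 0,"tz": 0,"spin": 0,"jaw": 0.3},
    {"tx": -0.004,"ty": 0,"tz": 0,"spin": 0,"jaw": 0.3},
    {"tx": -0.006,"ty": 0,"tz": 0,"spin": 0,"jaw": 0.3},
    {"tx": -0.008,"ty": 0,"tz": 0,"spin": 0,"jaw": 0.3},
    {"tx": -0.01,"ty": 0,"tz": 0,"spin": 0,"jaw": 0.3},
    {"tx": -0.012,"ty": 0,"tz": 0,"spin": 0,"jaw": 0.3},
    {"tx": -0.014,"ty": 0,"tz": 0,"spin": 0,"jaw": 0.3},
    {"tx": -0.016,"ty": 0,"tz": 0,"spin": 0,"jaw": 0.3},
  ],
)

```text
clock: 11.02
eef_pos: [0.5425, -0.086, 0.0393]
ee_rot: [[-0.023, -1.0, -0.0], [-1.0, 0.023, -0.0], [0.0, 0.0, -1.0]]
wrist_force: [0.3, -5.0, 3.4]
opening: 0.699
grip_force: 2.6
```

Request:
jog_arm(
  plan=[
    {"tx": -0.002,"ty": 0,"tz": 0,"spin": 0,"jaw": 0.3},
    {"tx": -0.004,"ty": 0,"tz": 0,"spin": 0,"jaw": 0.3},
    {"tx": -0.006,"ty": 0,"tz": 0,"spin": 0,"jaw": 0.3},
    {"tx": -0.008,"ty": 0,"tz": 0,"spin": 0,"jaw": 0.3},
    {"tx": -0.01,"ty": 0,"tz": 0,"spin": 0,"jaw": 0.3},
    {"tx": -0.011,"ty": 0,"tz": 0,"spin": 0,"jaw": 0.3},
    {"tx": -0.012,"ty": 0,"tz": 0,"spin": 0,"jaw": 0.3},
    {"tx": -0.013,"ty": 0,"tz": 0,"spin": 0,"jaw": 0.3},
  ],
)

```text
clock: 11.68
eef_pos: [0.5426, -0.0795, 0.0393]
ee_rot: [[-0.023, -1.0, -0.001], [-1.0, 0.023, -0.0], [0.0, 0.001, -1.0]]
wrist_force: [0.1, -4.7, 3.1]
opening: 0.697
grip_force: 2.6
```

Request:
jog_arm(
  plan=[
    {"tx": -0.001,"ty": 0,"tz": 0,"spin": 0,"jaw": 0.3},
    {"tx": -0.002,"ty": 0,"tz": 0,"spin": 0,"jaw": 0.3},
    {"tx": -0.003,"ty": 0,"tz": 0,"spin": 0,"jaw": 0.3},
    {"tx": -0.004,"ty": 0,"tz": 0,"spin": 0,"jaw": 0.3},
    {"tx": -0.005,"ty": 0,"tz": 0,"spin": 0,"jaw": 0.3},
    {"tx": -0.006,"ty": 0,"tz": 0,"spin": 0,"jaw": 0.3},
    {"tx": -0.007,"ty": 0,"tz": 0,"spin": 0,"jaw": 0.3},
    {"tx": -0.008,"ty": 0,"tz": 0,"spin": 0,"jaw": 0.3},
  ],
)

```text
clock: 12.35
eef_pos: [0.5427, -0.0755, 0.0392]
ee_rot: [[-0.023, -1.0, -0.001], [-1.0, 0.023, -0.0], [0.0, 0.001, -1.0]]
wrist_force: [-0.4, -5.0, 3.8]
opening: 0.699
grip_force: 2.5
```

Request:
jog_arm(
  plan=[
    {"tx": -0.001,"ty": 0,"tz": 0,"spin": 0,"jaw": 0.3},
    {"tx": -0.002,"ty": 0,"tz": 0,"spin": 0,"jaw": 0.3},
    {"tx": -0.003,"ty": 0,"tz": 0,"spin": 0,"jaw": 0.3},
    {"tx": -0.004,"ty": 0,"tz": 0,"spin": 0,"jaw": 0.3},
    {"tx": -0.005,"ty": 0,"tz": 0,"spin": 0,"jaw": 0.3},
    {"tx": -0.006,"ty": 0,"tz": 0,"spin": 0,"jaw": 0.3},
  ],
)

```text
clock: 12.85
eef_pos: [0.5426, -0.0722, 0.0387]
ee_rot: [[-0.024, -1.0, -0.001], [-1.0, 0.024, 0.0], [-0.0, 0.001, -1.0]]
wrist_force: [0.1, -2.9, -0.4]
opening: 0.699
grip_force: 1.6
```

Force changed abruptly (Fy −5 to −2.9, Fz 3.8 to −0.4) right where the drop was expected. I'll look before going on.

```bash
python3 - <<'E'
from h import *
go(.543,-.07,.04); snap('scene','s6.png'); d=np.load('pics/s6.png.npz')['im'][130:260,110:350,::-1]
cv2.imwrite('pics/s6c.png',cv2.resize(d,None,fx=3.3,fy=3.3,interpolation=cv2.INTER_CUBIC))
E
```

```text
t 12.85 p [ 0.5426 -0.0722  0.0387] yang 178.64 F [ 0.1 -2.9 -0.4] open 0.7
frac [-0.0044 -0.0007 -0.0025] spin -0.0036
```

View pics/s6c.png

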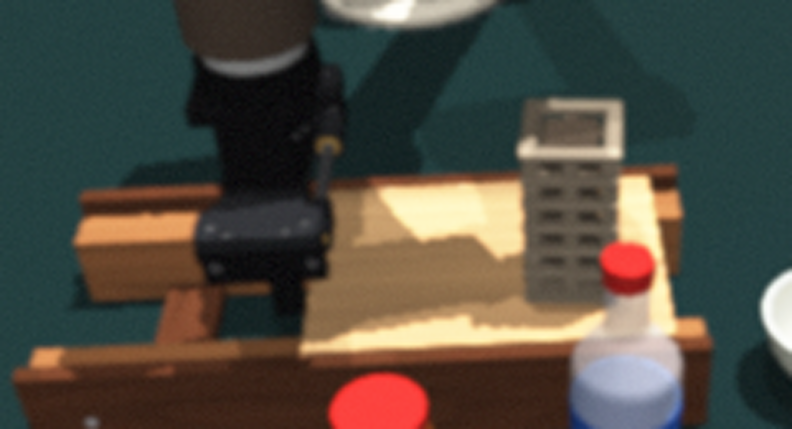

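```bash
python3 - <<'E'
from h import *
ex=np.array([.0213,.9998]); ey=np.array([-.9998,.0213])
# board centre from face: TCP y -0.0722, face contact offset = -0.1516+0.1614
c=np.array([.5457,-.0722+.0098+.12])
for z in(.070,.077):
    print(z,[((proj('s6.png',[*(c+a*.12*ex+b*.085*ey),z])[0]-[110,130])*3.3).round(0).tolist() for a,b in((1,-1),(-1,-1),(1,1),(-1,1))])
E
```

```text
0.07 [[671.0, 332.0], [296.0, 352.0], [642.0, 176.0], [317.0, 191.0]]
0.077 [[671.0, 324.0], [294.0, 344.0], [642.0, 168.0], [316.0, 184.0]]
```

The board's corners, at about (673,332) and (303,353), match a top height of z = 0.070 (predicted (671,332), (296,352)). At 0.077 they would be about 8 px higher. The tower is standing. A small gentle push will confirm the notch resistance.

Request:
jog_arm(
  plan=[
    {"tx": -0.001,"ty": 0,"tz": 0,"spin": 0,"jaw": 0.3},
    {"tx": -0.002,"ty": 0,"tz": 0,"spin": 0,"jaw": 0.3},
    {"tx": -0.003,"ty": 0,"tz": 0,"spin": 0,"jaw": 0.3},
    {"tx": -0.003,"ty": 0,"tz": 0,"spin": 0,"jaw": 0.3},
  ],
)

```text
clock: 13.23
eef_pos: [0.5426, -0.0708, 0.0389]
ee_rot: [[-0.024, -1.0, -0.001], [-1.0, 0.024, 0.0], [-0.0, 0.001, -1.0]]
wrist_force: [-0.7, -2.3, -2.1]
opening: 0.702
grip_force: 1.0
```

Request:
jog_arm(
  plan=[
    {"tx": -0.001,"ty": 0,"tz": 0,"spin": 0,"jaw": 0.3},
    {"tx": -0.002,"ty": 0,"tz": 0,"spin": 0,"jaw": 0.3},
    {"tx": -0.003,"ty": 0,"tz": 0,"spin": 0,"jaw": 0.3},
    {"tx": -0.004,"ty": 0,"tz": 0,"spin": 0,"jaw": 0.3},
    {"tx": -0.004,"ty": 0,"tz": 0,"spin": 0,"jaw": 0.3},
  ],
)

```text
clock: 13.65
eef_pos: [0.543, -0.0688, 0.0392]
ee_rot: [[-0.023, -1.0, -0.0], [-1.0, 0.023, 0.0], [-0.0, 0.0, -1.0]]
wrist_force: [-0.4, -1.9, -1.5]
opening: 0.702
grip_force: 1.1
```

```bash
python3 - <<'E'
from h import *
snap('scene','s7.png')
a=np.load('pics/s6.png.npz')['im'];b=np.load('pics/s7.png.npz')['im']
W=cv2.createHanningWindow((44,66),cv2.CV_64F)
print('tower shift px',cv2.phaseCorrelate(a[156:222,260:304].mean(2),b[156:222,260:304].mean(2),W))
for r in(190,226,228,230): print(r,a[r,302:324].sum(1).tolist(),b[r,302:324].sum(1).tolist())
for r in(222,228,232): print('trail',r,a[r,190:214].sum(1).tolist(),b[r,190:214].sum(1).tolist())
print('px/mm',np.diff(proj('s7.png',[[.63,.17,.07],[.63,.18,.07]]),axis=0)/10)
E
```

```text
tower shift px ((1.6027542689422276, -0.43015323014936513), 0.8629366034161701)
190 [707, 709, 707, 711, 698, 641, 532, 478, 477, 477, 480, 472, 449, 356, 235, 178, 162, 167, 163, 173, 166, 159] [707, 708, 707, 709, 709, 698, 654, 561, 493, 476, 477, 474, 442, 356, 239, 176, 161, 166, 162, 167, 166, 170]
226 [555, 556, 550, 552, 590, 637, 669, 674, 672, 669, 662, 605, 482, 361, 321, 331, 348, 349, 339, 340, 295, 226] [556, 557, 547, 554, 585, 642, 669, 671, 671, 672, 673, 675, 660, 582, 428, 352, 343, 346, 344, 337, 298, 226]
228 [560, 552, 557, 569, 609, 664, 692, 694, 690, 687, 688, 681, 624, 538, 497, 500, 497, 499, 500, 493, 439, 338] [562, 558, 556, 571, 612, 661, 694, 696, 690, 687, 687, 685, 680, 644, 571, 507, 500, 497, 499, 493, 444, 338]
230 [564, 570, 577, 613, 647, 683, 702, 707, 699, 687, 678, 654, 591, 519, 493, 495, 493, 497, 485, 483, 456, 368] [564, 571, 586, 615, 644, 681, 701, 707, 700, 691, 679, 671, 667, 652, 589, 521, 497, 493, 486, 484, 457, 368]
trail 222 [99, 87, 72, 55, 39, 39, 37, 39, 36, 35, 22, 54, 140, 251, 319, 331, 324, 328, 325, 321, 327, 321, 325, 319] [93, 89, 90, 79, 70, 55, 32, 25, 36, 35, 43, 41, 45, 88, 187, 276, 322, 320, 326, 324, 328, 329, 318, 328]
trail 228 [97, 85, 86, 89, 76, 67, 70, 72, 73, 66, 83, 141, 249, 304, 328, 316, 321, 321, 322, 322, 319, 319, 314, 312] [96, 102, 95, 97, 84, 90, 81, 70, 74, 70, 72, 76, 94, 167, 255, 310, 322, 316, 317, 321, 317, 318, 318, 319]
trail 232 [156, 145, 145, 144, 141, 147, 149, 151, 141, 148, 177, 236, 310, 337, 337, 340, 344, 345, 348, 369, 418, 477, 544, 589] [170, 157, 148, 144, 141, 155, 144, 147, 142, 147, 144, 154, 208, 296, 344, 353, 350, 348, 346, 373, 413, 448, 488, 544]
px/mm [[ 0.46708679 -0.03116408]]
```

The board and tower moved 3.5 mm together, which is inside the notch play. Fz is negative, so the finger may be carrying a bit of the end's weight. I'll push 1.5 mm more to feel for the wall, then back off and check.

Request:
jog_arm(
  plan=[
    {"tx": -0.001,"ty": 0,"tz": 0,"spin": 0,"jaw": 0.3},
    {"tx": -0.002,"ty": 0,"tz": 0,"spin": 0,"jaw": 0.3},
    {"tx": -0.003,"ty": 0,"tz": 0,"spin": 0,"jaw": 0.3},
    {"tx": -0.003,"ty": 0,"tz": 0,"spin": 0,"jaw": 0.3},
  ],
)

```text
clock: 14.03
eef_pos: [0.5431, -0.0677, 0.0393]
ee_rot: [[-0.023, -1.0, -0.0], [-1.0, 0.023, -0.0], [0.0, 0.0, -1.0]]
wrist_force: [-0.1, -4.9, -1.1]
opening: 0.699
grip_force: 2.1
```

Request:
jog_arm(
  plan=[
    {"tx": -0.001,"ty": 0,"tz": 0,"spin": 0,"jaw": 0.3},
    {"tx": -0.002,"ty": 0,"tz": 0,"spin": 0,"jaw": 0.3},
    {"tx": -0.002,"ty": 0,"tz": 0,"spin": 0,"jaw": 0.3},
  ],
)

```text
clock: 14.28
eef_pos: [0.543, -0.0675, 0.0393]
ee_rot: [[-0.024, -1.0, -0.001], [-1.0, 0.024, -0.001], [0.001, 0.0, -1.0]]
wrist_force: [0.3, -8.2, -2.7]
opening: 0.698
grip_force: 3.8
```

Now TCP movement has stalled (0.2 mm) while force climbs to 8 N, so the notch walls are resisting. Back straight off, then lift clear.

Request:
jog_arm(
  plan=[
    {"tx": 0.003,"ty": 0,"tz": 0,"spin": 0,"jaw": 0.3},
    {"tx": 0.008,"ty": 0,"tz": 0,"spin": 0,"jaw": 0.3},
    {"tx": 0.02,"ty": 0,"tz": 0,"spin": 0,"jaw": 0.3},
    {"tx": 0.05,"ty": 0,"tz": 0,"spin": 0,"jaw": 0.3},
    {"tx": 0.09,"ty": 0,"tz": 0,"spin": 0,"jaw": 0.3},
    {"tx": 0.13,"ty": 0,"tz": 0,"spin": 0,"jaw": 0.3},
    {"tx": 0.16,"ty": 0,"tz": 0,"spin": 0,"jaw": 0.3},
    {"tx": 0.16,"ty": 0,"tz": 0,"spin": 0,"jaw": 0.3},
  ],
)

```text
clock: 14.95
eef_pos: [0.5416, -0.1484, 0.0394]
ee_rot: [[-0.026, -1.0, 0.001], [-1.0, 0.026, 0.0], [-0.0, -0.001, -1.0]]
wrist_force: [0.1, 0.1, 0.0]
opening: 0.699
grip_force: 0.0
```

Request:
jog_arm(
  plan=[
    {"tx": 0,"ty": 0,"tz": -0.05,"spin": 0,"jaw": 0.3},
    {"tx": 0,"ty": 0,"tz": -0.12,"spin": 0,"jaw": 0.3},
    {"tx": 0.05,"ty": 0,"tz": -0.2,"spin": 0,"jaw": 0.3},
    {"tx": 0.12,"ty": 0,"tz": -0.25,"spin": 0,"jaw": 0.3},
    {"tx": 0.2,"ty": 0,"tz": -0.25,"spin": 0,"jaw": 0.3},
    {"tx": 0.25,"ty": 0,"tz": -0.25,"spin": 0,"jaw": 0.3},
    {"tx": 0.25,"ty": 0,"tz": -0.25,"spin": 0,"jaw": 0.3},
    {"tx": 0.25,"ty": 0,"tz": -0.25,"spin": 0,"jaw": 0.3},
  ],
)

```text
clock: 15.62
eef_pos: [0.5383, -0.2722, 0.1642]
ee_rot: [[-0.026, -1.0, 0.001], [-1.0, 0.026, 0.001], [-0.001, -0.001, -1.0]]
wrist_force: [-0.4, 0.4, 0.0]
opening: 0.703
grip_force: 0.0
```

```bash
python3 - <<'E'
from h import *
go(.5,-.3,.2); snap('scene','s8.png'); snap('top','t8.png')
A=np.load('pics/s8.png.npz')['im'][150:260,110:350,::-1];B=np.load('pics/t8.png.npz')['im'][160:260,225:465,::-1]
z=lambda i:cv2.resize(i,None,fx=2.8,fy=2.8,interpolation=cv2.INTER_CUBIC)
cv2.imwrite('pics/c8.png',np.vstack([z(A),z(B)]))
a=np.load('pics/s7.png.npz')['im'];b=np.load('pics/s8.png.npz')['im'];W=cv2.createHanningWindow((44,66),cv2.CV_64F)
print('tower shift px',cv2.phaseCorrelate(a[156:222,260:304].mean(2),b[156:222,260:304].mean(2),W))
E
```

```text
t 15.6167 p [ 0.5383 -0.2722  0.1642] yang 178.51 F [-0.4  0.4  0. ] open 0.7
frac [ 0.0575  0.075  -0.0717] spin -0.0064
tower shift px ((0.9895094885098388, -0.07106686557776243), 0.8350516896045678)
```

View pics/c8.png

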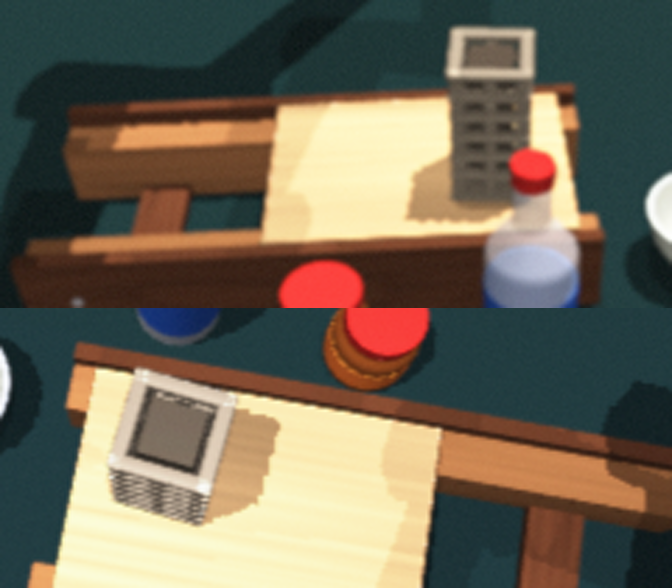

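```bash
python3 - <<'E'
from h import *
def P(f):
    d=np.load('pics/'+f+'.npz'); return d['m']@np.hstack([cv2.Rodrigues(d['r'])[0],d['t'].reshape(3,1)])
def tri(s,t):
    X=cv2.triangulatePoints(P('s8.png'),P('t8.png'),np.array(s,float),np.array(t,float)).ravel(); return (X[:3]/X[3]).round(4)
S=lambda u,v:(110+u/2.8,150+v/2.8); T=lambda u,v:(225+u/2.8,160+(v-308)/2.8)
print('trail',tri(S(263,240),T(440,430)),'lead',tri(S(578,226),T(93,370)))
# edges by code: board trailing/leading edge in top at mid-row; near edge rows in scene at a column, before (scene1) and after
a=np.load('pics/scene1.png.npz')['im'].astype(int);b=np.load('pics/s8.png.npz')['im'].astype(int)
for c in(215,225,235): print(c,'before',a[224:246,c].sum(1).tolist(),'after',b[224:246,c].sum(1).tolist())
e=lambda y,z:proj('s8.png',[.5435+.0213*(y+.0316)+.085,y,z])[0].round(1).tolist()
print('pred near edge', [(y,e(y,.07),e(y,.077)) for y in(-.03,-.01,.01)])
E
```

```text
trail [ 0.6255 -0.0569  0.0698] lead [0.6312 0.183  0.0675]
215 before [430, 431, 425, 436, 529, 634, 671, 678, 681, 656, 521, 365, 316, 285, 271, 262, 214, 146, 114, 98, 122, 154] after [603, 604, 609, 617, 615, 616, 618, 625, 625, 622, 624, 591, 447, 273, 220, 212, 184, 137, 111, 115, 115, 152]
225 before [436, 434, 422, 428, 450, 558, 660, 680, 659, 544, 405, 349, 307, 280, 282, 245, 184, 129, 152, 280, 364, 379] after [670, 670, 671, 675, 674, 674, 674, 677, 677, 675, 652, 541, 366, 288, 269, 253, 181, 130, 152, 283, 362, 382]
235 before [354, 404, 431, 429, 458, 562, 659, 685, 665, 523, 375, 325, 282, 252, 242, 199, 146, 117, 111, 122, 131, 215] after [670, 668, 672, 671, 671, 671, 678, 677, 675, 680, 654, 501, 303, 249, 236, 217, 153, 109, 108, 115, 135, 207]
pred near edge [(-0.03, [215.9, 235.7], [215.5, 233.3]), (-0.01, [225.4, 235.2], [225.1, 232.8]), (0.01, [234.9, 234.7], [234.7, 232.3])]
```

The board's trailing and leading corners triangulate to z of about 0.070 and 0.068, flush with the wall tops at 0.070. Its near edge dropped about 2 px, as expected for a 7 mm drop. All red notches are covered, the tower is upright in its place, and the hand is clear. Handing in.

```bash
python3 -c "
from h import *
print(order.finish_job())"
```

```text
the job is handed in; nothing more can be done
None
```

The job is handed in: the board is home in its notches with its top flush with the side walls, the tower is standing in its place, the hand is clear, and the arm took about 16 s.

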